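# Check the incubator lid's balance spring

## Task

We are checking the balance spring of the dry-block incubator's lid. Lift the blue tube carrier off the closed lid by its steel handle and stand it upright, flat in the shallow green tray without dropping it; then take the lid's front bar, swing the lid up gently past its balance point, ease it back and finish still holding it in your grip, motionless just below the balance point with the red pointers in the yellow band. Do not knock the other things on the bench about, and do not let go of the lid at the end.

Things in the scene. Friction and masses are not known exactly. Their poses are not given: they have to be found in the camera images.
- incubator: White dry-block incubator, fixed to the bench; case 200 (x) x 240 (y) x 85 mm, origin at the centre of its underside, x from its front (bar side, towards the robot) to its rear (hinge side). Upright scale arcs, 47 to 63 mm in radius about the hinge, stand 127 mm to either side of its middle, 156 mm high, grey with a yellow band. The shut lid's top is 104 mm above the bench.
- lid_hinge (a point): Middle of the lid's hinge line, which runs along the incubator's y, 90 mm behind its centre and 93 mm above the bench; it does not move with the lid.
- lid_bar (a point): Middle of the steel pull bar in front of the lid's front edge: a round bar 12 mm thick, parallel to the hinge, 250 mm from the hinge line, carried by an arm at each end (104 mm free between the arms). The bar's middle is 50 mm from the lid's edge, a clear gap of 44 mm. Lid shut: bar 96 mm above the bench (3 mm above the hinge line); it moves with the lid and can turn in a grip.
- lid (a joint): Lid angle in rad: 0 shut and level, growing as the front rises, stop at 1.25. Grey lid 205 x 234 x 16 mm, 0.9 kg, on a spring that carries it partly. Balance point 0.95 rad (54 degrees): below it the lid, let go, falls shut; above it, it rises to its stop by itself. At the bar it takes about 1 N. Red pointers at the lid's sides run along the outside of the scale arcs and show the angle; the yellow band spans 0.67 to 0.91 rad (38 to 52 degrees). Starts shut.
- carrier: Loose blue tube carrier standing on the lid at the start: base 110 (x) x 70 (y) mm, 122 mm high, 8 capped tubes up to 68 mm, about 0.35 kg (0.25 to 0.5). Origin at the centre of its underside, z up; its tubes are fast.
- carrier_handle (a point): Middle of the carrier's flat-sided steel handle bar, 10 mm thick and 14 mm high, its middle 115 mm above the carrier's underside, running along the carrier's x, 94 mm free between its two uprights.
- tray: Fixed shallow green tray, 190 (x) x 140 (y) x 22 mm, wall and floor 5 mm, inside 180 x 130 mm; origin at the centre of its underside, on the bench to the left or right of the incubator.
- meter: Fixed blue and grey bench meter, 100 x 130 x 65 mm, on the other side of the incubator; a bystander.
- bottle_a: Loose glass bottle with blue cap, 70 mm across, 140 mm high, a bystander; origin under its centre.
- beaker: Loose clear beaker, 70 mm across, 90 mm high, a bystander; origin under its centre.
- mug: Loose blue mug, 80 mm across plus its handle, 90 mm high, a bystander; origin under its centre.
- tip_box: Loose open orange tip box, 120 x 85 x 50 mm, a bystander; origin under its centre.
Mind the look-alikes: they are no part of the job. Several things have the shape of the tray; the one meant has the colours described above.

How it is judged (in metres and radians):
On the way, in this order (a step that is already met when the one before it is completed fails the run):
1. the carrier stands released in the tray, the lid still shut (x of carrier in the frame of tray between -0.06 and 0.06 m and y of carrier in the frame of tray between -0.05 and 0.05 m and z of carrier in the frame of tray below 0.012 m and angle between carrier's own z axis and vertical below 0.1 rad and contact force between carrier and tray above 1 N and contact force between the fingers and carrier below 0.05 N and linear speed of carrier below 0.05 m/s and value of joint lid below 0.08 rad), for 0.2 s.
2. the lid is raised past its balance point (over 0.97 rad), the carrier in the tray (value of joint lid above 0.97 rad and x of carrier in the frame of tray between -0.06 and 0.06 m and y of carrier in the frame of tray between -0.05 and 0.05 m and z of carrier in the frame of tray below 0.012 m and angle between carrier's own z axis and vertical below 0.1 rad and contact force between carrier and tray above 1 N and contact force between the fingers and carrier below 0.05 N and linear speed of carrier below 0.05 m/s), for 0.1 s.
At the end, for the whole second after the job is handed in: The fingers hold the lid, and nothing else does, still (under 0.08 rad/s) at 0.67 to 0.91 rad, having had it over 0.97 rad; the carrier stands upright, flat and released in the tray, its centre within 60 mm (x) and 50 mm (y) of the tray's centre (value of joint lid between 0.67 and 0.91 rad and velocity of joint lid between -0.08 and 0.08 rad/s and contact force between the fingers and lid above 0.3 N and contact force between each of lid, the fingers and carrier below 0.05 N and contact force between lid and bottle_a below 0.05 N and contact force between lid and beaker below 0.05 N and contact force between lid and mug below 0.05 N and contact force between lid and tip_box below 0.05 N and x of carrier in the frame of tray between -0.06 and 0.06 m and y of carrier in the frame of tray between -0.05 and 0.05 m and z of carrier in the frame of tray below 0.012 m and angle between carrier's own z axis and vertical below 0.1 rad and contact force between carrier and tray above 1 N and linear speed of carrier below 0.05 m/s); the arm keeps its last pose, push and grip.
It fails at once if a bystander is pushed more than 30 mm (distance of any of bottle_a, beaker, mug, tip_box from where it was at the start of the episode above 0.03 m).
It fails at once if the carrier is tipped by more than 0.6 rad (angle between carrier's own z axis and vertical above 0.6 rad).
It fails at once if the carrier is dropped from more than about 20 mm or thrown (contact force between carrier and anything else below 0.02 N and linear speed of carrier above 0.6 m/s).
It fails at once if the lid is slammed or flung (over 2 rad/s) (velocity of joint lid above 2 rad/s or velocity of joint lid below -2 rad/s).
It also fails if it takes over 58 s, if anything falls off the work surface, if the arm or the gripper's body presses on something with over 40 N, if the wrist force passes 120 N, or if a joint passes its speed limit or range.

## Robot

A 7-joint arm with a two-finger parallel gripper is mounted at the origin on the work surface. World frame = base frame: x ahead of the robot, y to its left, z up, the work surface at z = 0. Lengths are in mm, angles in rad, forces in N, time in s.
With the tool pointing down it reaches from about 400 to 850 mm from the base axis. Payload 4.5 kg.
Tool frame: the origin (TCP) lies midway between the tips of the shut fingers; the grasp point (between the pads) lies 19 mm behind it (manip.grip_depth is the distance from the TCP to the grasp point, in mm); z points along the fingers, y is the direction in which the jaws open and shut (so a half turn about z gives the same grasp; the last joint's range is limited). The gripper opens to 85 mm and grips with 20 to 120 N. Pads are 22 mm wide; open, the fingers measure 114 mm over their backs; the gripper's body (76 mm by 85 mm) begins 54 mm behind the grasp point. The pads swing forward as they close: fully open they stand 13 mm farther back than shut.
Start: joints at [1.195, 0.689, -0.195, 1.565, 0.157, 0.902, -0.215], TCP at [249.047, -573.262, 231.317] pointing down, gripper open.
Joint ranges: [-3.01, 3.01], [-0.46, 2.08], [-1.47, 1.51], [0.13, 2.56], [-1, 4.14], [0.04, 2.09], [-2.66, 2.66]. Speed limits (rad/s): [2.57, 2.57, 3.14, 3.14, 3.14, 3.14, 3.14].

## Interface

Orientations are given as a unit quaternion [w, x, y, z].
In Python, from cell import manip gives the robot as it stands. The module is installed in compiled form; this text tells all that it offers.
- The arm moves only by the tool move_arm, never from a script. Its arguments are lists of equal length, an entry for each row: "fingers": the opening, from 0 (shut) to 1 (fully open); "dp": the shift along the tool's x, y, z in m, a list of three; "twist": the turn, a rotation vector about the tool's x, y, z in degrees, a list of three. A call has 1 to 20 rows; each row shifts and turns the pose as measured when the row begins, along the tool's axes as they then stand; what a row does not reach is not made up. A row lasts 1/8 s, in which the tool goes at most 62.5 mm and 10.7 degrees, less where a joint would pass 70% of its speed; a pose out of reach is approached as far as the arm can. A call is refused whole if a number of a shift passes 0.0625 or a number of a turn 10.7, either way. A call with a gripper value outside its range is refused whole. The fingers move at their own pace and stop on an object; the grip force is fixed at half the most. Time passes only in rows, so rows that do not move let the fingers close. It gives the time, the measured TCP pose, the force and the opening at its end, in the units of the state.
- manip.observe(): the state, without advancing time (a new reading comes with each control period).
- manip.capture(name): name is "side" or "top" or "wrist"; returns the picture (420x560x3 uint8, red, green, blue); there is no depth.
- manip.camera_info(name): a dict with "camera_matrix" (3x3 intrinsics, pixels), "distortion" ([k1, k2, p1, p2, k3] as OpenCV has them; the pictures are not rectified), "T" (4x4, takes a point from camera to world coordinates). Camera axes: x right, y down, z forward; pixel columns grow to the right and rows downward; lengths in mm; the calibration is good to about 2 mm. A picture is of the moment at which its call begins: read the wrist's pose just before it. camera_info takes no time and is no camera call; for the wrist camera it gives the pose at the moment of the call.
- manip.finish_job(): hands the job in, once; it reports no verdict.
The state is a dict: "clock": time; "q": joint angles; "qd": joint speeds; "effort": joint torques, N m; "tcp_pos": TCP position; "tcp_rot": TCP orientation; "ft_force": force on the tool from outside, world axes, zero at the start; "moment": the same for the moment, N m; "opening": finger opening in mm.
Only numpy, scipy, OpenCV 4.12 (cv2) and the standard library are available. Lean on these libraries where they do the work, as an engineer would, in place of code of your own. Each camera call takes 0.05 s, during which the arm holds its last target. There are 200 camera calls.

## Working session

There is one attempt and no reset: what is moved stays moved. The work goes in short steps, Python scripts to look and compute and a tool call to move; the robot and the scene stay as the last step left them, time stands still between calls to the robot, and variables do not carry over. Pictures are saved under pics/ and viewed, about 8 in all and at most 12, crops included, and the job is handed in when it is done.

Besides the shell and the picture viewer there is one more tool, called by a JSON object that holds its "method" and its "body". move_arm: Moves the arm, as the interface text tells. Its arguments: {"type":"object","properties":{"fingers":{"type":"array","items":{"type":"number"}},"dp":{"type":"array","items":{"type":"array","items":{"type":"number"}}},"twist":{"type":"array","items":{"type":"array","items":{"type":"number"}}}},"required":["fingers","dp","twist"]}

```bash
mkdir -p pics; cat > h.py <<'E'
import numpy as np, cv2
from cell import manip
from scipy.spatial.transform import Rotation as R
def ray(info,uv):
    K=np.array(info["camera_matrix"],float);D=np.array(info["distortion"],float);T=np.array(info["T"],float)
    p=cv2.undistortPoints(np.array([[uv]],float),K,D)[0,0]
    return T[:3,3],T[:3,:3]@np.array([p[0],p[1],1.])
def onz(info,uv,z):
    o,d=ray(info,uv); return o+d*(z-o[2])/d[2]
def proj(info,P):
    K=np.array(info["camera_matrix"],float);D=np.array(info["distortion"],float);T=np.array(info["T"],float)
    Ti=np.linalg.inv(T); r=cv2.Rodrigues(Ti[:3,:3])[0]
    return cv2.projectPoints(np.array(P,float).reshape(-1,1,3),r,Ti[:3,3],K,D)[0][:,0]
def snap(n,f):
    im=manip.capture(n); cv2.imwrite(f"pics/{f}.png",im[:,:,::-1]); return im
def st():
    s=manip.observe(); w,x,y,z=s["tcp_rot"]
    Rm=R.from_quat([x,y,z,w]).as_matrix()
    print("t",round(s["clock"],2),"tcp",np.round(s["tcp_pos"],1),"F",np.round(s["ft_force"],1),"op",round(s["opening"],1),"\nR",np.round(Rm,3).tolist(),"q",np.round(s["q"],2)); return s,Rm
E
python3 - <<'E'
from h import *
st()
for n in("top","side"):
    im=snap(n,n+"0"); i=manip.camera_info(n); print(n,np.round(i["T"],2).tolist(),np.round(i["camera_matrix"],0).tolist())
    cv2.imwrite(f"pics/{n}0b.png",cv2.resize(im[:,:,::-1],(800,600),interpolation=cv2.INTER_CUBIC))
print(manip.grip_depth)
E
```

```text
t 0.0 tcp [ 248.7 -572.7  230.5] F [-0.5  1.   0.2] op 85.6 
R [[0.917, 0.398, -0.001], [0.398, -0.917, 0.002], [-0.0, -0.002, -1.0]] q [ 1.19  0.69 -0.19  1.57  0.16  0.9  -0.22]
top [[0.02, -0.99, 0.13, 277.77], [-1.0, -0.02, 0.03, -18.84], [-0.02, -0.13, -0.99, 1530.89], [0.0, 0.0, 0.0, 1.0]] [[484.0, 0.0, 278.0], [0.0, 484.0, 200.0], [0.0, 0.0, 1.0]]
side [[-0.89, -0.36, 0.28, 142.79], [-0.45, 0.68, -0.58, 663.34], [0.02, -0.65, -0.76, 1028.67], [0.0, 0.0, 0.0, 1.0]] [[424.0, 0.0, 275.0], [0.0, 424.0, 207.0], [0.0, 0.0, 1.0]]
18.700000000000003
```

View pics/top0b.png

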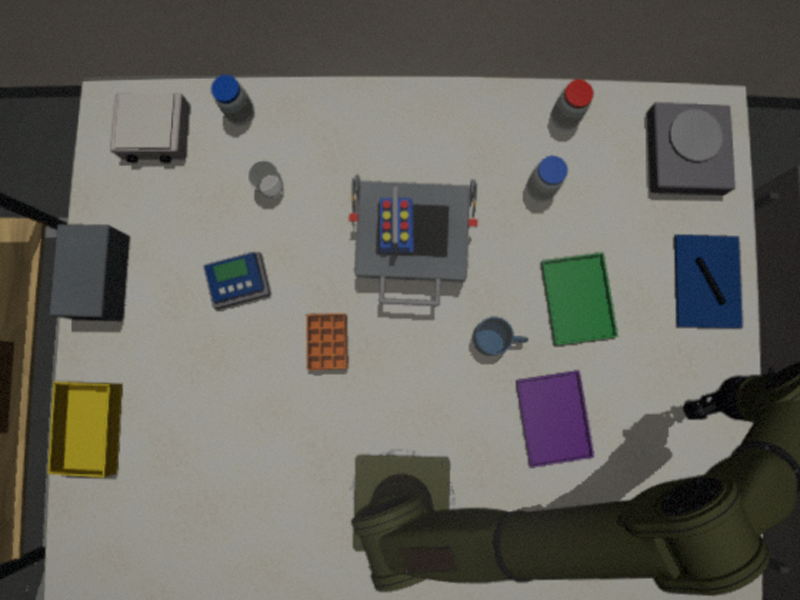

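View pics/side0b.png

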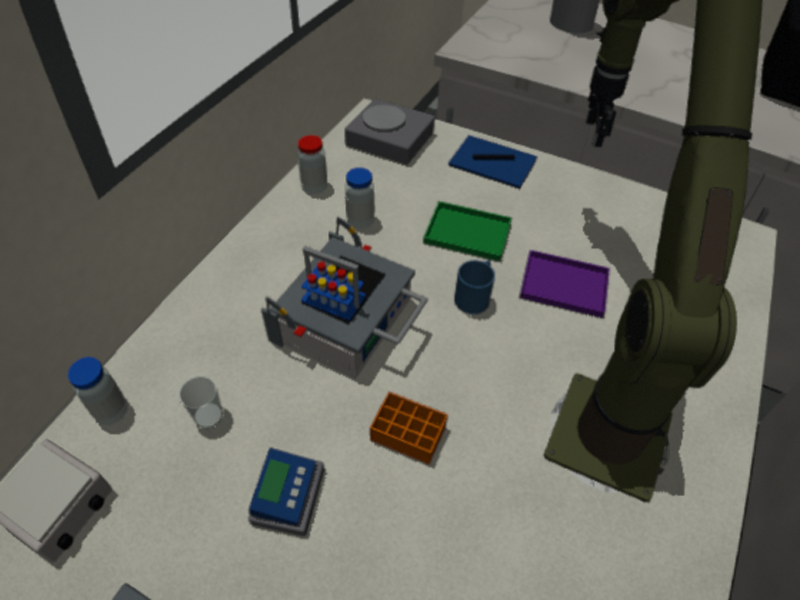

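The top view shows the carrier at about (395,222), the lid bar at (409,302) and the green tray at (578,299). The mug is at (493,338), all on the 800-px scale. I'll enlarge a crop for exact pixels.

```bash
python3 - <<'E'
import cv2
im=cv2.imread("pics/top0.png")
c=im[115:255,235:445]; c=cv2.resize(c,None,fx=3.8,fy=3.8,interpolation=cv2.INTER_CUBIC)
for k in range(0,210,20):cv2.putText(c,str(235+k),(int(k*3.8),8),0,.35,(0,0,255));cv2.line(c,(int((k+.5)*3.8),10),(int((k+.5)*3.8),16),(0,0,255))
for k in range(5,140,20):cv2.putText(c,str(115+k),(0,int(k*3.8)),0,.35,(0,0,255))
cv2.imwrite("pics/c1.png",c)
E
```

```text
(no output)
```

View pics/c1.png

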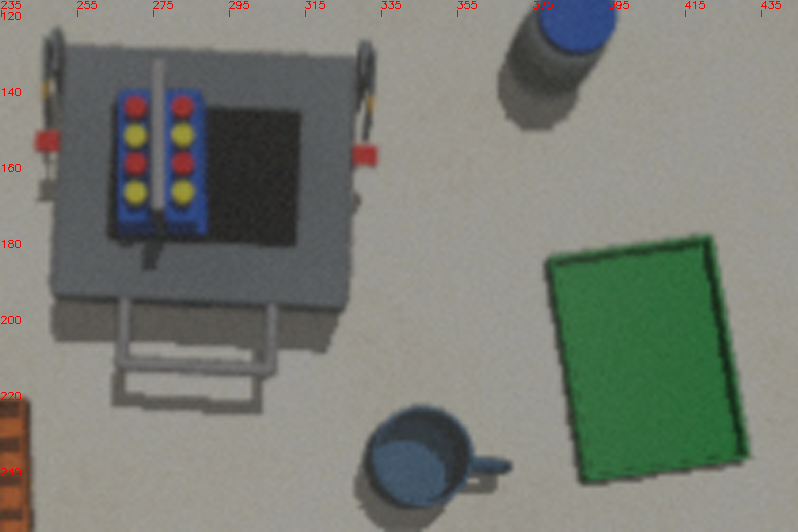

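```bash
python3 - <<'E'
from h import *
i=manip.camera_info("top")
def P(x,y,z): return np.round(onz(i,((x+.5)/3.8-.5+235,(y+.5)/3.8-.5+115),z),1)
for n,z,pts in [("handle",226,[(158,60),(157,208)]),("base",104,[(119,233),(207,236)]),("lid",104,[(60,46),(355,58),(345,308),(52,295)]),("bar",100,[(122,364),(272,370)]),("tray",22,[(547,258),(711,237),(748,458),(582,483)]),("mug",90,[(420,456),(420,406),(512,466)]),("capR",140,[(576,18)])]:
    w=np.array([P(x,y,z) for x,y in pts]); print(n,w.tolist(),"mean",w.mean(0))
    if len(w)>1:print("  ang",[round(float(np.degrees(np.arctan2(*(w[(k+1)%len(w)]-w[k])[[1,0]]))),1) for k in range(len(w))])
E
```

```text
handle [[639.0, 22.8, 226.0], [529.0, 21.0, 226.0]] mean [584.   21.9 226. ]
  ang [-179.1, 0.9]
base [[531.9, 54.2, 104.0], [530.8, -15.2, 104.0]] mean [531.35  19.5  104.  ]
  ang [-90.9, 89.1]
lid [[683.1, 105.5, 104.0], [677.2, -130.5, 104.0], [475.7, -124.2, 104.0], [481.5, 105.6, 104.0]] mean [579.375 -10.9   104.   ]
  ang [-91.4, 178.2, 88.6, -0.0]
bar [[428.6, 49.4, 100.0], [426.2, -68.0, 100.0]] mean [427.4  -9.3 100. ]
  ang [-91.2, 88.8]
tray [[532.3, -297.9, 22.0], [552.9, -435.7, 22.0], [369.1, -463.9, 22.0], [346.3, -326.1, 22.0]] mean [ 450.15 -380.9    22.  ]
  ang [-81.5, -171.3, 99.4, 8.6]
mug [[361.9, -185.1, 90.0], [401.2, -184.9, 90.0], [355.5, -257.3, 90.0]] mean [ 372.86666667 -209.1          90.        ]
  ang [0.3, -122.3, 84.9]
capR [[703.1, -300.4, 140.0]] mean [ 703.1 -300.4  140. ]
```

{"method": "move_arm", "body": {"fingers": [1, 1, 1, 1, 1, 1, 1, 1, 1, 1, 1, 1, 1, 1, 1, 1, 1, 1], "dp": [[0, 0, -0.03], [0, 0, -0.03], [0, 0, -0.03], [0, 0, 0], [0.024, -0.0425, 0], [0.024, -0.0425, 0], [0.024, -0.0425, 0], [0.024, -0.0425, 0], [0.024, -0.0425, 0], [0.024, -0.0425, 0], [0.024, -0.0425, 0], [0.024, -0.0425, 0], [0.024, -0.0425, 0], [0.024, -0.0425, 0], [0.024, -0.0425, 0], [0.024, -0.0425, 0], [0.024, -0.0425, 0], [0.024, -0.0425, 0]], "twist": [[0, 0, 7.5], [0, 0, 7.5], [0, 0, 7.5], [0, 0, 0], [0, 0, 0], [0, 0, 0], [0, 0, 0], [0, 0, 0], [0, 0, 0], [0, 0, 0], [0, 0, 0], [0, 0, 0], [0, 0, 0], [0, 0, 0], [0, 0, 0], [0, 0, 0], [0, 0, 0], [0, 0, 0]]}}

```text
clock: 2.35
tcp_pos: [574.0, 46.2, 305.4]
tcp_rot: [-0.008, 1.0, 0.01, -0.016]
ft_force: [0.9, -0.6, 0.6]
opening: 85.2
```

```bash
python3 - <<'E'
from h import *
st()
E
```

```text
t 2.35 tcp [574.   46.2 305.4] F [ 0.9 -0.6  0.6] op 85.2 
R [[0.999, 0.02, -0.032], [0.021, -1.0, 0.017], [-0.032, -0.017, -0.999]] q [-0.06  0.55 -0.15  1.59  0.06  1.03 -1.77]
```

{"method": "move_arm", "body": {"fingers": [1, 1, 1], "dp": [[0.01, 0.024, 0], [0, 0, 0], [0, 0, 0]], "twist": [[-1.0, 1.8, 0], [0, 0, 0], [0, 0, 0]]}}

```text
clock: 2.72
tcp_pos: [583.5, 26.7, 300.7]
tcp_rot: [-0.001, 1.0, 0.016, -0.003]
ft_force: [-0.1, 0.1, 0.9]
opening: 85.0
```

```bash
python3 - <<'E'
from h import *
st()
im=snap("wrist","w1"); i=manip.camera_info("wrist"); print(proj(i,[[584,22,219],[639,22.8,226],[529,21,226]]).round())
cv2.imwrite("pics/w1b.png",cv2.resize(im[:,:,::-1],(700,525)))
E
```

```text
t 2.73 tcp [583.5  26.7 300.7] F [-0.1  0.1  0.9] op 85.0 
R [[0.999, 0.032, -0.006], [0.032, -0.999, 0.002], [-0.006, -0.002, -1.0]] q [-0.04  0.56 -0.14  1.6   0.09  1.   -1.75]
[[285. 216.]
 [287. 136.]
 [284. 292.]]
```

View pics/w1b.png

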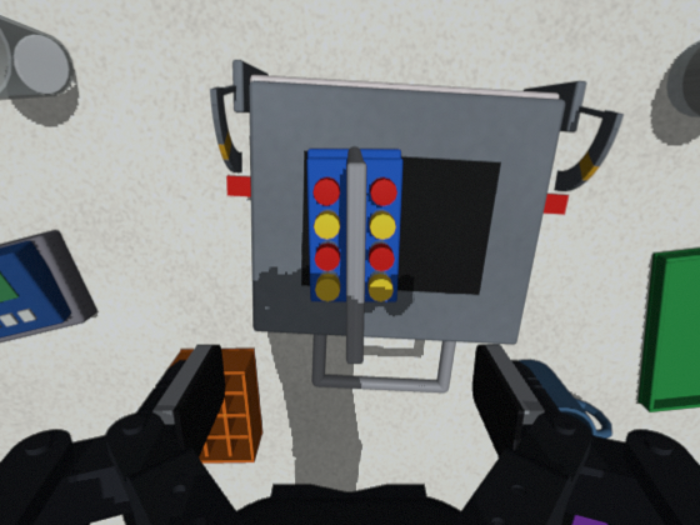

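The wrist view shows the handle running from (356,155) to (355,360), within a few mm of the estimate. The jaws straddle it, so I'll descend and grip.

{"method": "move_arm", "body": {"fingers": [1, 1, 1, 1, 1, 1, 1, 0, 0, 0, 0, 0], "dp": [[0.002, 0.005, 0.02], [0, 0, 0.025], [0, 0, 0.025], [0, 0, 0.02], [0, 0, 0.01], [0, 0, 0], [0, 0, 0], [0, 0, 0], [0, 0, 0], [0, 0, 0], [0, 0, 0], [0, 0, 0]], "twist": [[0, -0.3, 0.9], [0, 0, 0], [0, 0, 0], [0, 0, 0], [0, 0, 0], [0, 0, 0], [0, 0, 0], [0, 0, 0], [0, 0, 0], [0, 0, 0], [0, 0, 0], [0, 0, 0]]}}

```text
clock: 4.28
tcp_pos: [584.8, 17.9, 201.3]
tcp_rot: [-0.001, 1.0, 0.005, -0.003]
ft_force: [-0.0, -0.1, -4.5]
opening: 9.0
```

```bash
python3 - <<'E'
from h import *
st()
E
```

```text
t 4.28 tcp [584.8  17.9 201.3] F [-0.  -0.1 -4.5] op 9.0 
R [[1.0, 0.011, -0.006], [0.011, -1.0, 0.002], [-0.006, -0.002, -1.0]] q [-0.04  0.67 -0.12  1.72  0.11  0.76 -1.77]
```

{"method": "move_arm", "body": {"fingers": [0, 0, 0, 0, 0, 0], "dp": [[0, 0, -0.01], [0, 0, -0.02], [0, 0, -0.02], [0, 0, -0.02], [0, 0, -0.02], [0, 0, 0]], "twist": [[0, 0, 0], [0, 0, 0], [0, 0, 0], [0, 0, 0], [0, 0, 0], [0, 0, 0]]}}

```text
clock: 5.03
tcp_pos: [583.1, 16.4, 293.6]
tcp_rot: [0.0, 1.0, 0.005, -0.006]
ft_force: [1.0, 0.2, -4.2]
opening: 8.6
```

```bash
python3 - <<'E'
from h import *
st()
E
```

```text
t 5.03 tcp [583.1  16.4 293.6] F [ 1.   0.2 -4.2] op 8.6 
R [[1.0, 0.01, -0.013], [0.01, -1.0, -0.0], [-0.013, 0.0, -1.0]] q [-0.03  0.57 -0.13  1.6   0.08  0.99 -1.75]
```

{"method": "move_arm", "body": {"fingers": [0, 0, 0, 0, 0, 0, 0, 0, 0, 0, 0, 0, 0, 0, 0, 0, 0, 0], "dp": [[-0.004, 0.012, 0], [-0.007, 0.02, 0], [-0.009, 0.027, 0], [-0.01, 0.03, 0], [-0.01, 0.03, 0], [-0.01, 0.03, 0], [-0.01, 0.03, 0], [-0.01, 0.03, 0], [-0.01, 0.03, 0], [-0.01, 0.03, 0], [-0.01, 0.03, 0], [-0.01, 0.03, 0], [-0.01, 0.03, 0], [-0.008, 0.024, 0], [-0.005, 0.015, 0], [-0.002, 0.008, 0], [0, 0, 0], [0, 0, 0]], "twist": [[0, 0, 0], [0, 0, 0], [0, 0, 0], [0, 0, 0], [0, 0, 0], [0, 0, 0], [0, 0, 0], [0, 0, 0], [0, 0, 0], [0, 0, -1.0], [0, 0, -1.0], [0, 0, -1.0], [0, 0, -1.0], [0, 0, -1.0], [0, 0, -1.0], [0, 0, -1.0], [0, 0, -1.0], [0, 0, 0]]}}

```text
clock: 7.28
tcp_pos: [420.6, -427.7, 284.1]
tcp_rot: [-0.001, 0.998, 0.063, -0.026]
ft_force: [0.6, 0.0, -3.7]
opening: 8.5
```

```bash
python3 - <<'E'
from h import *
st()
im=snap("wrist","w2"); i=manip.camera_info("wrist"); print(proj(i,[[532.3,-297.9,22],[552.9,-435.7,22],[369,-464,22],[346,-326,22]]).round()*1.25)
cv2.imwrite("pics/w2b.png",cv2.resize(im[:,:,::-1],(700,525)))
E
```

```text
t 7.28 tcp [ 420.6 -427.7  284.1] F [ 0.6  0.  -3.7] op 8.5 
R [[0.991, 0.126, -0.051], [0.126, -0.992, -0.0], [-0.051, -0.006, -0.999]] q [ 0.78  0.61 -0.15  1.54  0.14  1.04 -0.86]
[[212.5   40.  ]
 [381.25  36.25]
 [381.25 248.75]
 [238.75 253.75]]
```

View pics/w2b.png

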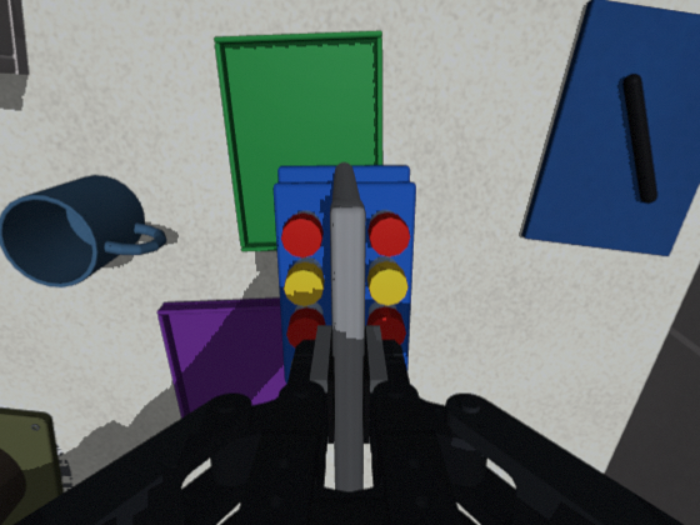

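{"method": "move_arm", "body": {"fingers": [0, 0, 0, 0, 0, 0], "dp": [[0.01, -0.012, 0], [0.012, -0.014, 0], [0.007, -0.009, 0], [0.004, -0.004, 0], [0, 0, 0], [0, 0, 0]], "twist": [[0, 0.8, 0], [0, 1.0, -0.5], [-0.2, 0.8, -0.5], [-0.1, 0.3, -0.3], [0, 0, 0], [0, 0, 0]]}}

```text
clock: 8.07
tcp_pos: [451.9, -378.3, 283.7]
tcp_rot: [-0.001, 0.997, 0.078, 0.002]
ft_force: [-0.6, 0.8, -4.3]
opening: 9.0
```

```bash
python3 - <<'E'
from h import *
st()
E
```

```text
t 8.07 tcp [ 451.9 -378.3  283.7] F [-0.6  0.8 -4.3] op 9.0 
R [[0.988, 0.156, 0.004], [0.156, -0.988, 0.002], [0.004, -0.002, -1.0]] q [ 0.73  0.58 -0.18  1.61  0.11  0.96 -0.9 ]
```

{"method": "move_arm", "body": {"fingers": [0, 0, 0, 0, 0, 0, 0, 0, 0], "dp": [[-0.001, 0.001, 0.015], [0, 0, 0.025], [0, 0, 0.028], [0, 0, 0.028], [0, 0, 0.025], [0, 0, 0.02], [0, 0, 0.01], [0, 0, 0.004], [0, 0, 0]], "twist": [[0, 0, 0], [0, 0, 0], [0, 0, 0], [0, 0, 0], [0, 0, 0], [0, 0, 0], [0, 0, 0], [0, 0, 0], [0, 0, 0]]}}

```text
clock: 9.2
tcp_pos: [447.6, -383.8, 117.9]
tcp_rot: [-0.001, 0.997, 0.074, 0.0]
ft_force: [-0.3, -0.2, -3.6]
opening: 9.3
```

```bash
python3 - <<'E'
from h import *
st()
im=snap("side","s2"); 
cv2.imwrite("pics/s2b.png",cv2.resize(im[60:270,200:480,::-1],(800,600),interpolation=cv2.INTER_CUBIC))
E
```

```text
t 9.2 tcp [ 447.6 -383.8  117.9] F [-0.3 -0.2 -3.6] op 9.3 
R [[0.989, 0.149, -0.0], [0.149, -0.989, 0.001], [0.0, -0.001, -1.0]] q [ 0.71  0.8  -0.14  1.77  0.17  0.59 -0.95]
```

View pics/s2b.png

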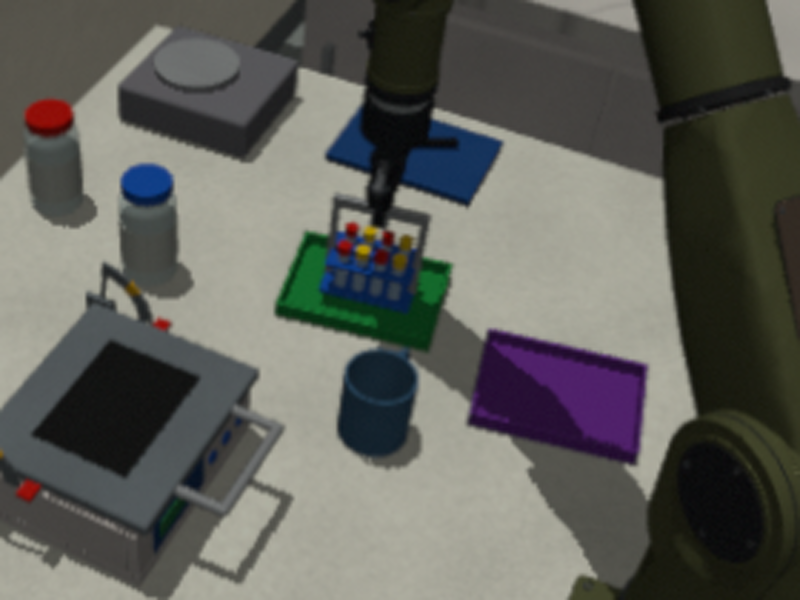

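The carrier hangs level above the green tray, centred at about (370,270). I'll lower it slowly to contact.

{"method": "move_arm", "body": {"fingers": [0, 0, 0, 0], "dp": [[0, 0, 0.006], [0, 0, 0.005], [0, 0, 0.003], [0, 0, 0]], "twist": [[0, 0, 0], [0, 0, 0], [0, 0, 0], [0, 0, 0]]}}

```text
clock: 9.75
tcp_pos: [448.8, -384.5, 104.8]
tcp_rot: [0.001, 0.997, 0.074, 0.001]
ft_force: [0.9, 1.0, -3.6]
opening: 8.6
```

{"method": "move_arm", "body": {"fingers": [0, 0, 0], "dp": [[0, 0, 0.002], [0, 0, 0.002], [0, 0, 0]], "twist": [[0, 0, 0], [0, 0, 0], [0, 0, 0]]}}

```text
clock: 10.12
tcp_pos: [449.7, -384.2, 102.3]
tcp_rot: [0.001, 0.997, 0.075, 0.002]
ft_force: [-1.5, -0.7, -2.8]
opening: 9.0
```

{"method": "move_arm", "body": {"fingers": [0, 0], "dp": [[0, 0, 0.0025], [0, 0, 0]], "twist": [[0, 0, 0], [0, 0, 0]]}}

```text
clock: 10.38
tcp_pos: [450.0, -384.0, 102.3]
tcp_rot: [0.001, 0.997, 0.075, 0.002]
ft_force: [-0.6, 0.1, -3.1]
opening: 8.8
```

{"method": "move_arm", "body": {"fingers": [0, 0, 0], "dp": [[0, 0, 0.003], [0, 0, 0.003], [0, 0, 0.003]], "twist": [[0, 0, 0], [0, 0, 0], [0, 0, 0]]}}

```text
clock: 10.75
tcp_pos: [450.6, -382.9, 101.6]
tcp_rot: [0.002, 0.997, 0.075, 0.003]
ft_force: [-5.9, 5.3, 24.9]
opening: 8.7
```

Firmly seated (about 28 N). I'll relax, release and lift clear.

{"method": "move_arm", "body": {"fingers": [0, 0, 1, 1, 1, 1, 1, 1, 1, 1, 1], "dp": [[0, 0, 0], [0, 0, 0], [0, 0, 0], [0, 0, 0], [0, 0, 0], [0, 0, 0], [0, 0, 0], [0, 0, -0.01], [0, 0, -0.03], [0, 0, -0.03], [0, 0, 0]], "twist": [[0, 0, 0], [0, 0, 0], [0, 0, 0], [0, 0, 0], [0, 0, 0], [0, 0, 0], [0, 0, 0], [0, 0, 0], [0, 0, 0], [0, 0, 0], [0, 0, 0]]}}

```text
clock: 12.12
tcp_pos: [451.4, -383.7, 175.0]
tcp_rot: [0.003, 0.997, 0.075, 0.005]
ft_force: [1.6, 0.2, -0.2]
opening: 85.7
```

```bash
python3 - <<'E'
from h import *
st()
im=snap("wrist","w3")
cv2.imwrite("pics/w3b.png",cv2.resize(im[:,:,::-1],(700,525)))
E
```

```text
t 12.12 tcp [ 451.4 -383.7  175. ] F [ 1.6  0.2 -0.2] op 85.7 
R [[0.989, 0.149, 0.01], [0.149, -0.989, -0.005], [0.009, 0.007, -1.0]] q [ 0.72  0.71 -0.15  1.74  0.16  0.7  -0.94]
```

View pics/w3b.png

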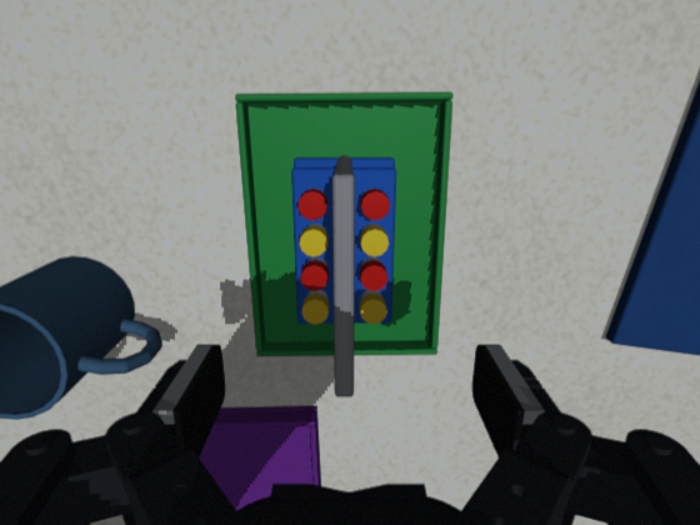

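The carrier stands upright, centred in the green tray (tray corners about (237,95) to (437,355)). Next is the lid bar: rise, turn about 80°, and go over to it.

{"method": "move_arm", "body": {"fingers": [1, 1, 1, 1, 1, 1, 1, 1, 1, 1, 0.5, 0.5, 0.5, 0.5, 0.5, 0.5, 0.5, 0.5], "dp": [[0, 0, -0.025], [0, 0, -0.03], [0, 0, -0.025], [0, 0, 0], [0, 0, 0], [0, 0, 0], [0, 0, 0], [0, 0, 0], [0.02, 0, 0], [0.03, 0, 0], [0.04, -0.004, 0], [0.04, -0.004, 0], [0.045, -0.004, 0], [0.045, -0.004, 0], [0.04, -0.004, 0], [0.03, -0.003, 0], [0.02, 0, 0], [0, 0, 0]], "twist": [[0, 0, -9.5], [0, 0, -9.5], [0, 0, -9.5], [0, 0, -9.5], [0, 0, -9.5], [0, 0, -9.5], [0, 0, -9.5], [0, 0, -9.5], [0, 0, 0], [0, 0, 0], [0, 0, 0], [0, 0, 0], [0, 0, 0], [0, 0, 0], [0, 0, 0], [0, 0, 0], [0, 0, 0], [0, 0, 0]]}}

```text
clock: 14.42
tcp_pos: [433.2, -44.9, 247.5]
tcp_rot: [-0.011, 0.732, 0.681, -0.0]
ft_force: [0.0, -0.1, -0.4]
opening: 42.7
```

```bash
python3 - <<'E'
from h import *
st()
E
```

```text
t 14.43 tcp [433.2 -44.9 247.5] F [ 0.  -0.1 -0.4] op 42.7 
R [[0.071, 0.997, -0.015], [0.997, -0.071, 0.015], [0.014, -0.016, -1.0]] q [ 0.41  0.48 -0.59  2.06  0.37  0.72 -0.49]
```

{"method": "move_arm", "body": {"fingers": [0.5, 0.5, 0.5, 0.5, 0.5, 0.5], "dp": [[0.012, -0.003, 0], [0.014, -0.004, 0.015], [0.008, -0.001, 0.02], [0, 0, 0.02], [0, 0, 0.01], [0, 0, 0]], "twist": [[-0.4, -0.4, -1.2], [-0.4, -0.3, -1.0], [0, 0, -0.4], [0, 0, 0], [0, 0, 0], [0, 0, 0]]}}

```text
clock: 15.18
tcp_pos: [424.5, -9.9, 181.1]
tcp_rot: [-0.001, 0.718, 0.696, -0.0]
ft_force: [-0.7, 0.0, 0.5]
opening: 42.6
```

```bash
python3 - <<'E'
from h import *
st()
im=snap("wrist","w4"); i=manip.camera_info("wrist"); print((proj(i,[[427.4,-9.3,96],[428.6,49.4,96],[426.2,-68,96]])*1.25).round(1))
cv2.imwrite("pics/w4b.png",cv2.resize(im[:,:,::-1],(700,525)))
E
```

```text
t 15.18 tcp [424.5  -9.9 181.1] F [-0.7  0.   0.5] op 42.6 
R [[0.032, 0.999, -0.002], [0.999, -0.032, 0.001], [0.001, -0.002, -1.0]] q [ 0.23  0.56 -0.48  2.19  0.53  0.5  -0.69]
[[354.  270.4]
 [353.1 162.4]
 [354.8 363.1]]
```

View pics/w4b.png

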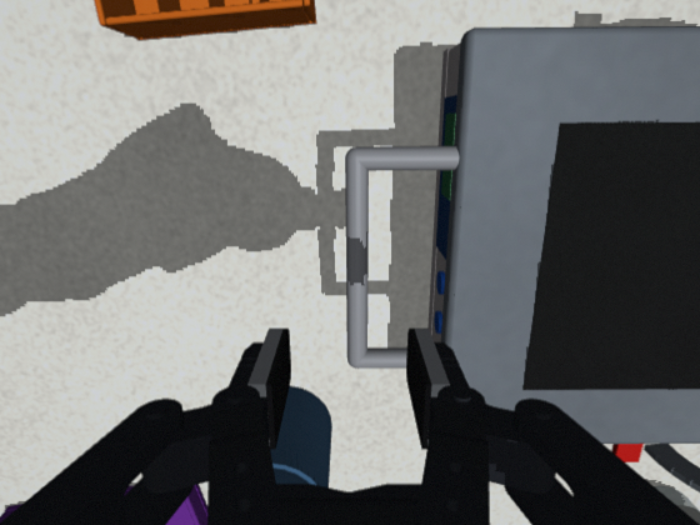

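The bar lies at column 357, from row 155 to row 360. The jaw centre is at about column 349, so I'll shift 4 mm and descend with jaws part open.

{"method": "move_arm", "body": {"fingers": [0.5, 0.5, 0.5, 0.5, 0.5, 0.5, 0.5], "dp": [[0, 0.004, 0.012], [0, 0, 0.022], [0, 0, 0.024], [0, 0, 0.02], [0, 0, 0.012], [0, 0, 0.003], [0, 0, 0]], "twist": [[0, 0, -0.6], [0, 0, 0], [0, 0, 0], [0, 0, 0], [0, 0, 0], [0, 0, 0], [0, 0, 0]]}}

```text
clock: 16.1
tcp_pos: [434.1, -10.2, 85.7]
tcp_rot: [0.002, 0.715, 0.699, 0.004]
ft_force: [-0.4, -0.2, 0.6]
opening: 42.8
```

```bash
python3 - <<'E'
from h import *
st()
E
```

```text
t 16.1 tcp [434.1 -10.2  85.7] F [-0.4 -0.2  0.6] op 42.8 
R [[0.023, 1.0, 0.008], [1.0, -0.023, 0.002], [0.003, 0.008, -1.0]] q [ 0.04  0.75 -0.2   2.25  0.75  0.2  -0.87]
```

{"method": "move_arm", "body": {"fingers": [0.5, 0.5, 0.5, 0.5], "dp": [[0, -0.005, 0], [0, 0, 0.004], [0, 0, 0.003], [0, 0, 0]], "twist": [[0, 0, 0], [0, 0, 0], [0, 0, 0], [0, 0, 0]]}}

```text
clock: 16.6
tcp_pos: [429.6, -10.1, 79.3]
tcp_rot: [0.003, 0.715, 0.699, 0.005]
ft_force: [-0.5, 0.4, 0.2]
opening: 43.2
```

{"method": "move_arm", "body": {"fingers": [0, 0, 0, 0, 0], "dp": [[0, 0, 0], [0, 0, 0], [0, 0, 0], [0, 0, 0], [0, 0, 0]], "twist": [[0, 0, 0], [0, 0, 0], [0, 0, 0], [0, 0, 0], [0, 0, 0]]}}

```text
clock: 17.23
tcp_pos: [429.3, -10.1, 79.4]
tcp_rot: [0.002, 0.715, 0.699, 0.005]
ft_force: [-0.7, -0.5, -0.2]
opening: 9.9
```

```bash
python3 - <<'E'
from h import *
st()
E
```

```text
t 17.23 tcp [429.3 -10.1  79.4] F [-0.7 -0.5 -0.2] op 9.9 
R [[0.023, 1.0, 0.01], [1.0, -0.024, 0.003], [0.003, 0.01, -1.0]] q [ 0.01  0.76 -0.15  2.27  0.77  0.15 -0.89]
```

Opening reads 9.9 mm on the 12 mm bar, so it is held. I'll swing the lid along the arc in short pieces.

{"method": "move_arm", "body": {"fingers": [0, 0, 0, 0, 0, 0, 0], "dp": [[0, 0, -0.006], [0, 0.001, -0.01], [0, 0.001, -0.01], [0, 0.002, -0.01], [0, 0.002, -0.01], [0, 0.002, -0.01], [0, 0, 0]], "twist": [[0, 0, 0], [0, 0, 0], [0, 0, 0], [0, 0, 0], [0, 0, 0], [0, 0, 0], [0, 0, 0]]}}

```text
clock: 18.1
tcp_pos: [436.6, -10.3, 138.2]
tcp_rot: [0.002, 0.715, 0.699, 0.004]
ft_force: [-0.2, 1.4, -2.4]
opening: 9.7
```

```bash
cat >> h.py <<'E'
def lid():
    s,Rm=st(); g=np.array(s["tcp_pos"])-18.7*Rm[:,2]
    print("grip",g.round(1),"th",round(float(np.arctan2(g[2]-93,679-g[0])),3),"r",round(float(np.hypot(g[2]-93,679-g[0])),1))
E
python3 - <<'E'
from h import *
lid()
E
```

```text
t 18.1 tcp [436.6 -10.3 138.2] F [-0.2  1.4 -2.4] op 9.7 
R [[0.024, 1.0, 0.009], [1.0, -0.024, 0.004], [0.004, 0.009, -1.0]] q [ 0.17  0.65 -0.39  2.21  0.64  0.39 -0.78]
grip [436.5 -10.4 156.9] th 0.257 r 250.8
```

{"method": "move_arm", "body": {"fingers": [0, 0, 0, 0, 0, 0, 0, 0, 0, 0], "dp": [[0, 0.003, -0.0096], [0, 0.003, -0.0095], [0, 0.0034, -0.0094], [0, 0.0038, -0.0092], [0, 0.0042, -0.0091], [0, 0.0045, -0.0089], [0, 0.0049, -0.0087], [0, 0.0052, -0.0085], [0, 0.0056, -0.0083], [0, 0, 0]], "twist": [[0, 0, 0], [0, 0, 0], [0, 0, 0], [0, 0, 0], [0, 0, 0], [0, 0, 0], [0, 0, 0], [0, 0, 0], [0, 0, 0], [0, 0, 0]]}}

```text
clock: 19.35
tcp_pos: [475.5, -11.2, 224.9]
tcp_rot: [0.001, 0.715, 0.699, 0.004]
ft_force: [1.1, 0.6, -1.4]
opening: 9.7
```

```bash
python3 - <<'E'
from h import *
lid()
E
```

```text
t 19.35 tcp [475.5 -11.2 224.9] F [ 1.1  0.6 -1.4] op 9.7 
R [[0.023, 1.0, 0.007], [1.0, -0.023, 0.004], [0.005, 0.007, -1.0]] q [ 0.3   0.55 -0.58  2.    0.45  0.7  -0.58]
grip [475.4 -11.3 243.6] th 0.637 r 253.3
```

{"method": "move_arm", "body": {"fingers": [0, 0, 0, 0, 0, 0, 0, 0, 0, 0, 0], "dp": [[0, 0.0061, -0.0079], [0, 0.0064, -0.0076], [0, 0.0067, -0.0074], [0, 0.007, -0.0071], [0, 0.0073, -0.0068], [0, 0.0076, -0.0065], [0, 0.0078, -0.0062], [0, 0.0081, -0.0058], [0, 0.0083, -0.0054], [0, 0.0085, -0.005], [0, 0, 0]], "twist": [[0, 0, 0], [0, 0, 0], [0, 0, 0], [0, 0, 0], [0, 0, 0], [0, 0, 0], [0, 0, 0], [0, 0, 0], [0, 0, 0], [0, 0, 0], [0, 0, 0]]}}

```text
clock: 20.72
tcp_pos: [549.6, -13.1, 295.8]
tcp_rot: [-0.002, 0.715, 0.699, 0.0]
ft_force: [-1.9, 1.6, 1.2]
opening: 9.7
```

```bash
python3 - <<'E'
from h import *
lid()
E
```

```text
t 20.73 tcp [549.6 -13.1 295.8] F [-1.9  1.6  1.2] op 9.7 
R [[0.022, 1.0, -0.002], [1.0, -0.022, 0.003], [0.002, -0.002, -1.0]] q [ 0.31  0.56 -0.62  1.69  0.37  1.   -0.45]
grip [549.7 -13.1 314.5] th 1.042 r 256.5
```

{"method": "move_arm", "body": {"fingers": [0, 0, 0, 0, 0], "dp": [[0, 0.007, -0.003], [0, 0.003, -0.001], [0, 0, 0], [0, 0, 0], [0, 0, 0]], "twist": [[0, 0, 0], [0, 0, 0], [0, 0, 0], [0, 0, 0], [0, 0, 0]]}}

```text
clock: 21.35
tcp_pos: [559.8, -13.3, 302.1]
tcp_rot: [-0.002, 0.715, 0.699, -0.001]
ft_force: [-3.2, 1.3, 2.7]
opening: 9.8
```

```bash
python3 - <<'E'
from h import *
lid()
im=snap("side","s5"); 
cv2.imwrite("pics/s5b.png",cv2.resize(im[100:280,160:400,::-1],(800,600),interpolation=cv2.INTER_CUBIC))
E
```

```text
t 21.35 tcp [559.8 -13.3 302.1] F [-3.2  1.3  2.7] op 9.8 
R [[0.022, 1.0, -0.003], [1.0, -0.022, 0.001], [0.001, -0.003, -1.0]] q [ 0.31  0.57 -0.62  1.66  0.37  1.04 -0.45]
grip [559.9 -13.3 320.8] th 1.089 r 257.1
```

View pics/s5b.png

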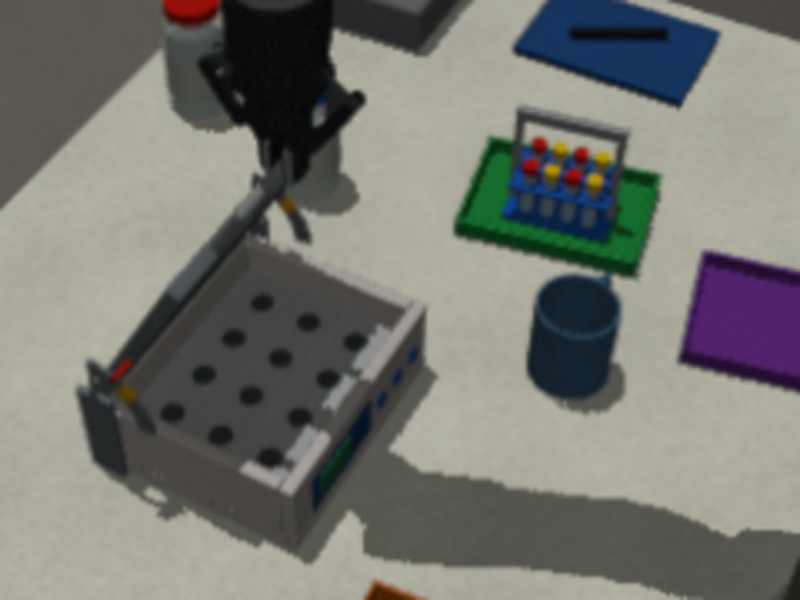

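The left pointer at (118,370) stands above the yellow band (125,393), so the lid is past balance and still gripped. The carrier, mug and bottles are undisturbed. Now I'll ease it back.

{"method": "move_arm", "body": {"fingers": [0, 0, 0, 0, 0, 0, 0, 0, 0, 0, 0], "dp": [[0, -0.005, 0.0027], [0, -0.0065, 0.0038], [0, -0.0064, 0.004], [0, -0.0062, 0.0042], [0, -0.0061, 0.0044], [0, -0.006, 0.0045], [0, -0.0058, 0.0047], [0, -0.0057, 0.0049], [0, -0.003, 0.003], [0, 0, 0], [0, 0, 0]], "twist": [[0, 0, 0], [0, 0, 0], [0, 0, 0], [0, 0, 0], [0, 0, 0], [0, 0, 0], [0, 0, 0], [0, 0, 0], [0, 0, 0], [0, 0, 0], [0, 0, 0]]}}

```text
clock: 22.78
tcp_pos: [510.5, -12.1, 266.1]
tcp_rot: [0.003, 0.715, 0.699, 0.005]
ft_force: [-2.7, 0.9, 5.2]
opening: 9.9
```

```bash
python3 - <<'E'
from h import *
lid()
im=snap("side","s6"); 
cv2.imwrite("pics/s6b.png",cv2.resize(im[100:280,160:400,::-1],(800,600),interpolation=cv2.INTER_CUBIC))
E
```

```text
t 22.77 tcp [510.5 -12.1 266.1] F [-2.7  0.9  5.2] op 9.9 
R [[0.022, 1.0, 0.011], [1.0, -0.022, 0.002], [0.002, 0.011, -1.0]] q [ 0.32  0.54 -0.61  1.86  0.4   0.86 -0.51]
grip [510.3 -12.1 284.8] th 0.85 r 255.5
```

View pics/s6b.png

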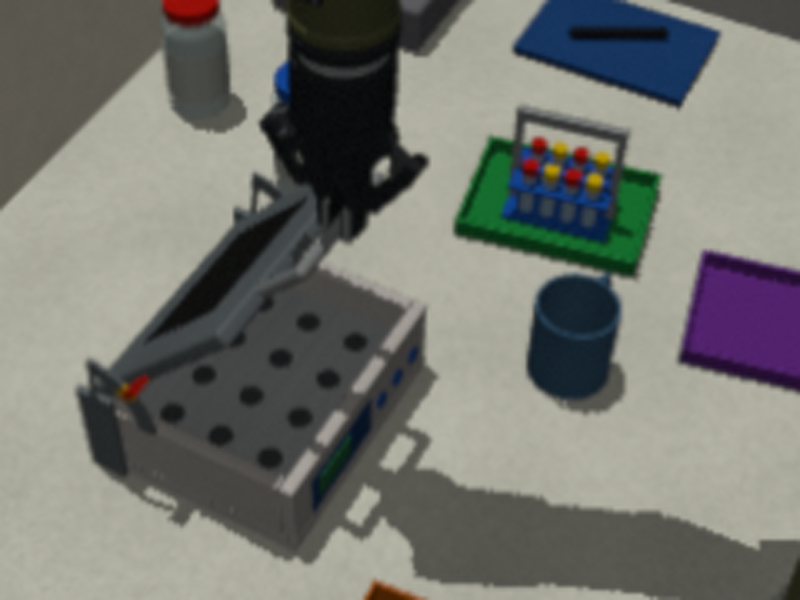

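Pointer is on the band, probably around 0.83–0.87 rad. I'll ease down another 0.05 rad to sit mid-band, then let it settle.

{"method": "move_arm", "body": {"fingers": [0, 0, 0, 0, 0, 0, 0], "dp": [[0, -0.004, 0.004], [0, -0.004, 0.004], [0, -0.001, 0.001], [0, 0, 0], [0, 0, 0], [0, 0, 0], [0, 0, 0]], "twist": [[0, 0, 0], [0, 0, 0], [0, 0, 0], [0, 0, 0], [0, 0, 0], [0, 0, 0], [0, 0, 0]]}}

```text
clock: 23.7
tcp_pos: [501.2, -11.9, 256.6]
tcp_rot: [0.003, 0.715, 0.699, 0.004]
ft_force: [-3.0, 0.7, 4.3]
opening: 9.8
```

```bash
python3 - <<'E'
from h import *
lid()
a=snap("wrist","w7")
im=snap("side","s7"); lid(); print(np.abs(manip.observe()["qd"]).max())
c=im[185:235,175:225]
w=cv2.resize(a,(400,300)); c=cv2.resize(c,(400,400),interpolation=cv2.INTER_CUBIC)
o=np.zeros((400,800,3),np.uint8); o[:300,:400]=w; o[:,400:]=c
cv2.imwrite("pics/s7b.png",o[:,:,::-1])
E
```

```text
t 23.7 tcp [501.2 -11.9 256.6] F [-3.   0.7  4.3] op 9.8 
R [[0.022, 1.0, 0.01], [1.0, -0.022, 0.002], [0.002, 0.01, -1.0]] q [ 0.32  0.54 -0.6   1.9   0.41  0.82 -0.52]
grip [501.  -11.9 275.3] th 0.797 r 254.8
t 23.8 tcp [501.1 -11.9 256.6] F [-2.3  1.2  3.1] op 9.2 
R [[0.022, 1.0, 0.01], [1.0, -0.022, 0.002], [0.002, 0.01, -1.0]] q [ 0.32  0.54 -0.6   1.9   0.41  0.82 -0.52]
grip [500.9 -11.9 275.3] th 0.797 r 254.8
0.0013021010164211548
```

View pics/s7b.png

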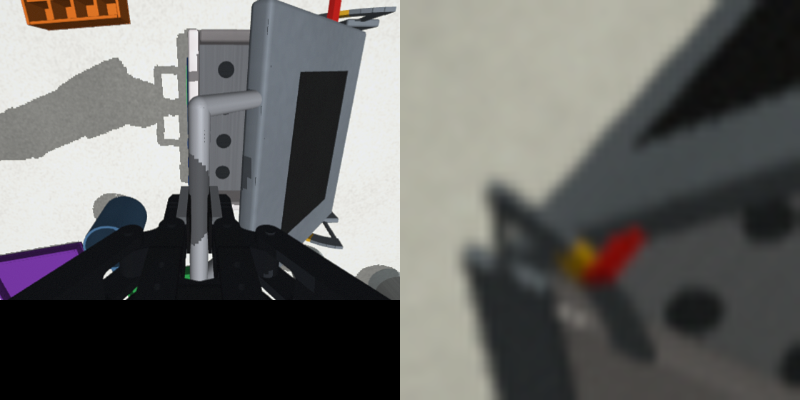

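```bash
python3 - <<'E'
from h import *
i=manip.camera_info("top")
for p in[(36,142),(60,142),(352,156),(378,156)]: print(onz(i,((p[0]+.5)/3.8-.5+235,(p[1]+.5)/3.8-.5+115),93).round(1))
i=manip.camera_info("side")
for hx in(677,679):
  for y in(115,122,128):
    for t in(.67,.8,.91,):
      print(hx,y,t,proj(i,[[hx-r*np.cos(t),y,93+r*np.sin(t)] for r in(47,63,75)]).round(1).tolist())
E
```

```text
[606.6 123.2  93. ]
[606.9 103.9  93. ]
[ 599.7 -129.5   93. ]
[ 600.1 -150.2   93. ]
677 115 0.67 [[198.6, 220.8], [202.0, 220.2], [204.6, 219.7]]
677 115 0.8 [[197.1, 219.2], [200.1, 218.0], [202.3, 217.2]]
677 115 0.91 [[195.8, 217.9], [198.2, 216.3], [200.1, 215.0]]
677 122 0.67 [[197.2, 222.6], [200.6, 222.0], [203.2, 221.6]]
677 122 0.8 [[195.7, 221.0], [198.6, 219.8], [200.8, 219.0]]
677 122 0.91 [[194.3, 219.7], [196.8, 218.1], [198.6, 216.9]]
677 128 0.67 [[195.9, 224.1], [199.4, 223.6], [202.0, 223.1]]
677 128 0.8 [[194.5, 222.5], [197.4, 221.4], [199.6, 220.5]]
677 128 0.91 [[193.1, 221.2], [195.5, 219.6], [197.4, 218.4]]
679 115 0.67 [[198.0, 220.5], [201.4, 219.9], [204.0, 219.5]]
679 115 0.8 [[196.5, 218.9], [199.4, 217.8], [201.7, 216.9]]
679 115 0.91 [[195.2, 217.6], [197.6, 216.0], [199.5, 214.8]]
679 122 0.67 [[196.6, 222.3], [200.0, 221.7], [202.6, 221.3]]
679 122 0.8 [[195.1, 220.7], [198.0, 219.6], [200.2, 218.7]]
679 122 0.91 [[193.7, 219.4], [196.2, 217.8], [198.0, 216.6]]
679 128 0.67 [[195.3, 223.8], [198.7, 223.3], [201.3, 222.9]]
679 128 0.8 [[193.8, 222.2], [196.7, 221.1], [199.0, 220.3]]
679 128 0.91 [[192.5, 220.9], [194.9, 219.4], [196.7, 218.1]]
```

The projected pointer for 0.80 rad (about (199,219)–(204,214)) matches the observed red tab at (198.8,219.4)–(205,214.4). The lid is still, so I'm handing in.

```bash
python3 - <<'E'
from h import *
print(manip.finish_job()); lid()
E
```

```text
the job is handed in; nothing more can be done
None
the job is handed in; nothing more can be done
```

I finished both parts and handed the job in at about 23.8 s of the 58 s allowed. The system gives no verdict.

- **Carrier:** I lifted it by its handle and set it down on the green tray's floor, then released it. It stood upright and close to the tray's centre in the wrist view and in every side view after that.
- **Lid:** I gripped the front bar and swung the lid at roughly 0.3 rad/s to about 1.07 rad. In the side view there, the pointer was above the yellow band. I then eased it back and held it at about 0.80 rad.

**Last checks:**
- **Angle:** The arm's position gave 0.797 rad. Projecting the pointer into the side picture at 0.80 rad matched the observed red tab to about 1 px.
- **Stillness and grip:** Joint speeds were about 0.001 rad/s. The grip was still closed on the bar at 9–10 mm, with about 4–5 N at the wrist.
- **Bystanders:** The mug and the two bottles in the side views showed no sign of having moved. I did not measure this, and I did not check the beaker and tip box separately.

**One small disagreement:** the grip point's distance from my estimated hinge drifted from 251 to about 255–257 mm during the swing, where 250 mm was expected. The likely cause is slight slip along the pads or a 2–3 mm error in my hinge estimate. It makes the angle uncertain by about 0.03 rad, well inside the band.

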